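# Pack the drained flow meter and close its carton

## Robot

A 6-joint arm with a two-finger parallel gripper is mounted at the origin on a cart in front of the work surface, level with it; the furniture and walls round the work are solid. World frame = base frame: x ahead of the robot, y to its left, z up, the work surface at z = 0. Lengths are in m, angles in rad, forces in N, time in s.
With the tool pointing down it reaches from about 0.325 to 1 m from the base axis. Payload 5.1 kg.
Tool frame: the origin (TCP) lies on the mounting face of the last link; the fingertips stand 173 mm ahead of it and the grasp point (between the pads) lies 155 mm ahead of it; z points along the fingers, y is the line along which they close (so a half turn about z gives the same grasp; the last joint's range is limited). The gripper opens to 85 mm and grips with 20 to 120 N. Pads are 22 mm wide; open, the fingers measure 114 mm over their backs; the gripper's body (76 mm by 85 mm) begins 54 mm behind the grasp point. The pads swing forward as they close: fully open they stand 13 mm farther back than shut.
Start: joints at [-1.201, 0.124, 1.65, -0, 1.367, -0.083], TCP at [0.284, -0.585, 0.405] pointing down, gripper open.
Joint ranges: [-2.61, 2.61], [-1.02, 2.33], [0.03, 2.71], [-1.35, 4.49], [0.32, 2.68], [-2.91, 2.91]. Speed limits (rad/s): [2.57, 2.57, 3.14, 3.14, 3.14, 3.14].

## Interface

Orientations are given as a 3x3 rotation matrix whose columns are the frame's x, y, z axes.
In Python, from bench import sensors, imaging, manip gives the robot as it stands.
- The arm moves only by the tool arm_command, never from a script. Its argument "deltas" is one flat list of numbers, 7 for each row, row after row: the turn, a rotation vector about the tool's x, y, z in units of 5 degrees (1.0 is 5 degrees), then the shift along the tool's x, y, z in units of 30 mm (1.0 is 30 mm), then the opening, from -1 (shut) to 1 (fully open). A call has 1 to 10 rows; each row shifts and turns the commanded pose from where the row before left it, along the tool's axes as they then stand; what a row does not reach is not made up. A row lasts 1/12 s, in which the tool goes at most 41.7 mm and 7.16 degrees, less where a joint would pass 70% of its speed; a pose out of reach is approached as far as the arm can. A call is refused whole if a number of a shift passes 1 or a number of a turn 1, either way. A call with a gripper value outside its range is refused whole. The fingers move at their own pace and stop on an object; "squeeze" is the grip in N (left out, the last holds). Time passes only in rows, so rows that do not move let the fingers close. It gives the time, the measured TCP pose, the force, the opening and the grip force at its end, in the units of the state.
- sensors.state(): the state, without advancing time (a new reading comes with each control period).
- imaging.get_image(name): name is "side" or "top"; returns a dict with "image" (384x512x3 uint8, red, green, blue), "fx", "fy", "cx", "cy" (pixels), "k1" (the pictures are not rectified: a ray, as slopes to the right and down, at radius r is drawn at 1 + k1 r^2 times it, then the intrinsics apply), "world_from_camera" (4x4, takes a point from camera to world coordinates). Camera axes: x right, y down, z forward; pixel columns grow to the right and rows downward; lengths in m; the calibration is good to about 2 mm. A picture is of the moment at which its call begins. There is no depth.
- manip.sign_off(): hands the job in; it is judged then, once.
The state is a dict: "clock": time; "joint_positions": joint angles; "dq": joint speeds; "joint_efforts": joint torques, N m; "tool_pos": TCP position; "tool_rot": TCP orientation; "ft_force": force on the tool from outside, world axes, zero at the start; "ft_torque": the same for the moment, N m; "gripper_width": opening from 0.0 (shut) to 1.0 (fully open); "gripper_force": force on a finger pad.
Only numpy, scipy, OpenCV 4.12 (cv2) and the standard library are available. Lean on these libraries where they do the work, as an engineer would, in place of code of your own. Each camera call takes 0.05 s, during which the arm holds its last target. There are 200 camera calls.

## Task

The glass-tube flow meter has drained on its sloping wire rest: lift it off with the lightest grip that holds it, and lay it gently, flat and scale side up, down in the notches of the two foam supports inside the open carton. Then fold the carton's narrow flap down flat, and after it the wide flap down flat over it, pressing only lightly so that neither the meter nor the cardboard is crushed. Leave the other things on the bench where they are.

Things in the scene. Friction and masses are not known exactly. Their poses are not given: they have to be found in the camera images.
- flow_meter: Flow meter, loose, 0.26 to 0.40 kg: a bar 160 mm long (x), 44 wide (y), 36 thick (z), of two aluminium end blocks 30 mm long joined by a clear middle with scale lines on its face; brass nozzles (13 mm thick) add 14 mm at each end. Origin: centre of the underside; z out of the scale face. It lies scale up on the rest, length sloping 35 deg, -x end low, so z leans 35 deg towards the low end.
- meter_grip (a point): Where to take the meter: centre of its clear middle (100 mm long, 40 mm across y, 32 mm thick), 18 mm above its origin along its z; axes as the meter's. Glass tube inside: it cracks if the two fingers' forces on it add up to more than 70 N.
- rest: Draining rest, fixed: dark steel drip tray 200 x 92 mm, rim 21 mm above the bench with a slope of two steel wires under the meter. Origin: centre of the tray on the bench; x towards the slope's high end, away from the robot; z up. Upturned wires stop its low end; wire guides (63 mm wide outside) rise 15 mm beside each end block. Along the clear middle nothing rises above the meter's underside.
- carton: Open cardboard carton, stuck to the bench: outside 224 mm (x) x 150 mm (y), walls 70 mm high, 4 mm thick. Origin: centre of the underside on the bench; z up. Pale grey foam supports fill each end from 54 to 108 mm along x, cheeks 46 mm high. Between them it is empty over the inner width of 142 mm, floor 4 mm up: room for fingers. The board is crushed above 25 N of push.
- carton_seat (a point): Where the meter's origin comes to lie: midway between the supports, level with their notch floors, 18 mm above the carton's origin; meter along the carton's x, either end first, its z up. Notches are 54 mm wide for the 44 mm end blocks and narrow to 21 mm for the nozzles from 86 mm outwards: 5 mm play sideways, 6 mm endways, each way. Knocks above 30 N between meter and carton break it.
- inner_flap (a joint): Angle of the narrow flap, rad: 0 folded flat over the opening, 1.57 upright, more leans outward; starts at 1.75 to 2.1, stop at 2.3. Flap 220 mm long (carton's x), 72 mm from crease to free edge, 4 mm thick, on top of the carton's +y wall. It stays where it is left; about 0.5 N at the edge moves it.
- outer_flap (a joint): Angle of the wide flap, rad: 0 folded flat, where it covers the whole opening and lies on the narrow flap; otherwise as the narrow one's, same starts. Flap 220 mm long, 142 mm from crease to free edge, 4 mm thick, on top of the carton's -y wall. It stays where it is left; 0.3 to 0.4 N at the edge moves it.
- inner_flap_hinge (a point): Middle of the narrow flap's crease: at x 0, y +73, z 72 mm in the carton's frame, at mid-thickness of the folded flap; axes as the carton's.
- outer_flap_hinge (a point): Middle of the wide flap's crease: at x 0, y -73, z 76 mm in the carton's frame, at mid-thickness of the folded flap; axes as the carton's.
- spool_solder: Bystander: grey spool of wire, 56 mm across, 34 mm high; origin at the centre of its underside.
- glue_pot: Bystander: small pot with a white cap, 39 mm across, 72 mm high; origin at the centre of its underside.
- side_cutters: Bystander: blue-handled cutters lying flat, 133 mm long, 13 mm high; origin at the centre of their underside.

How it is judged:
By the outcome, as a careful person would: the job done as asked, in the order asked, and still so for the second after the job is handed in, with the robot touching nothing.
It also fails if it takes over 67 s, if anything falls off the work surface, if the arm or the gripper's body presses on something with over 40 N, if the wrist force passes 120 N, or if a joint passes its speed limit or range.

## Working session

There is one attempt and no reset: what is moved stays moved. The work goes in short steps, Python scripts to look and compute and a tool call to move; the robot and the scene stay as the last step left them, time stands still between calls to the robot, and variables do not carry over. Pictures are saved under pics/ and viewed, at most 10 in all, crops included, and the job is handed in when it is done.

Besides the shell and the picture viewer there is one more tool, called as name(argument=value, ...) on one line, values as JSON. arm_command: Moves the arm, as the interface text tells. Its arguments: {"type":"object","properties":{"deltas":{"type":"array"},"squeeze":{"type":"number"}},"required":["deltas"]}

```bash
mkdir -p pics; ls
cat > h.py <<'E'
import numpy as np, cv2
from bench import sensors, imaging, manip
def grab(n,save=None):
    d=imaging.get_image(n)
    if save: cv2.imwrite('pics/'+save+'.png',d['image'][:,:,::-1])
    return d
def ray(d,u,v):
    xd=(u-d['cx'])/d['fx'];yd=(v-d['cy'])/d['fy'];x,y=xd,yd
    for _ in range(20):
        s=1+d['k1']*(x*x+y*y);x,y=xd/s,yd/s
    T=np.array(d['world_from_camera']);r=T[:3,:3]@[x,y,1.];return T[:3,3],r/np.linalg.norm(r)
def onz(d,u,v,z):
    o,r=ray(d,u,v);return o+r*(z-o[2])/r[2]
def tri(d1,p1,d2,p2):
    o1,r1=ray(d1,*p1);o2,r2=ray(d2,*p2)
    s=np.linalg.lstsq(np.c_[r1,-r2],o2-o1,rcond=None)[0]
    a,b=o1+r1*s[0],o2+r2*s[1];return (a+b)/2,np.linalg.norm(a-b)
def proj(d,P):
    T=np.array(d['world_from_camera']);p=T[:3,:3].T@(np.array(P)-T[:3,3]);x,y=p[:2]/p[2];s=1+d['k1']*(x*x+y*y)
    return np.array([d['cx']+d['fx']*x*s,d['cy']+d['fy']*y*s])
E
python3 - <<'E'
from h import *
np.set_printoptions(precision=3,suppress=True)
a=grab('top','raw_t');b=grab('side','raw_s')
for n,d in(('t',a),('s',b)):
    print(d['fx'],d['cx'],d['cy'],d['k1'],d['world_from_camera'])
    cv2.imwrite(f'pics/{n}1.png',cv2.resize(d['image'][:,:,::-1],(800,600),interpolation=cv2.INTER_CUBIC))
print(sensors.state())
E
```

```text
pics
375.4969306578239 262.02574845199985 201.32479859286357 -0.0013004700960743533 [[-0.009 -0.999  0.053  0.584]
 [-1.     0.007 -0.028  0.167]
 [ 0.027 -0.053 -0.998  1.024]
 [ 0.     0.     0.     1.   ]]
407.6171331728814 255.09096836589248 185.08714018470988 -0.000774999532266684 [[-0.934  0.303 -0.188  0.825]
 [ 0.357  0.808 -0.469  0.655]
 [ 0.009 -0.505 -0.863  1.008]
 [ 0.     0.     0.     1.   ]]
{'clock': 0.1, 'joint_positions': array([-1.201,  0.124,  1.652, -0.   ,  1.368, -0.083]), 'dq': array([-0.001, -0.002, -0.003, -0.001, -0.001, -0.001]), 'joint_efforts': array([  0.   , -42.493, -36.665,  -0.   ,   0.004,  -0.   ]), 'tool_pos': array([ 0.284, -0.584,  0.404]), 'tool_rot': array([[ 0.899,  0.437, -0.001],
       [ 0.437, -0.899,  0.002],
       [ 0.   , -0.002, -1.   ]]), 'ft_force': array([ 0.7  , -0.358, -0.406]), 'ft_torque': array([ 0.037, -0.05 ,  0.027]), 'gripper_force': 0.0, 'gripper_width': 0.9990826871283589}
```

View pics/t1.png

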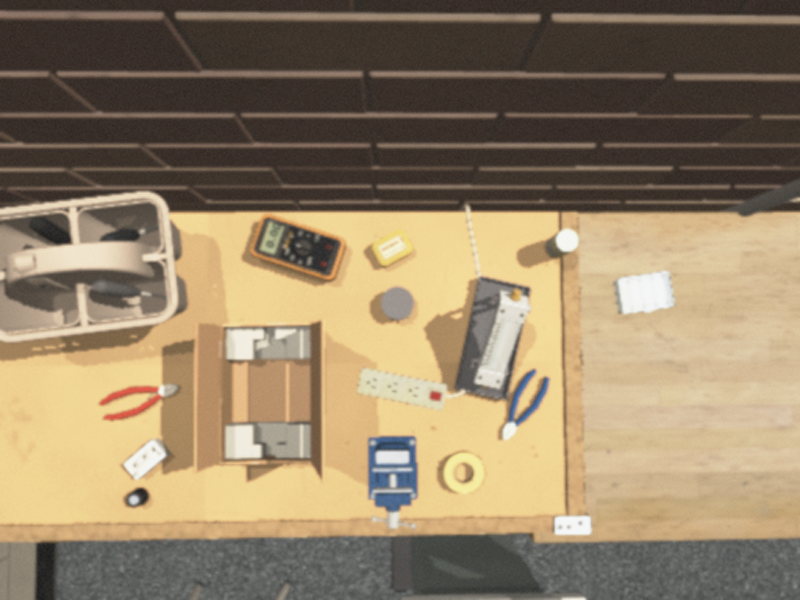

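View pics/s1.png

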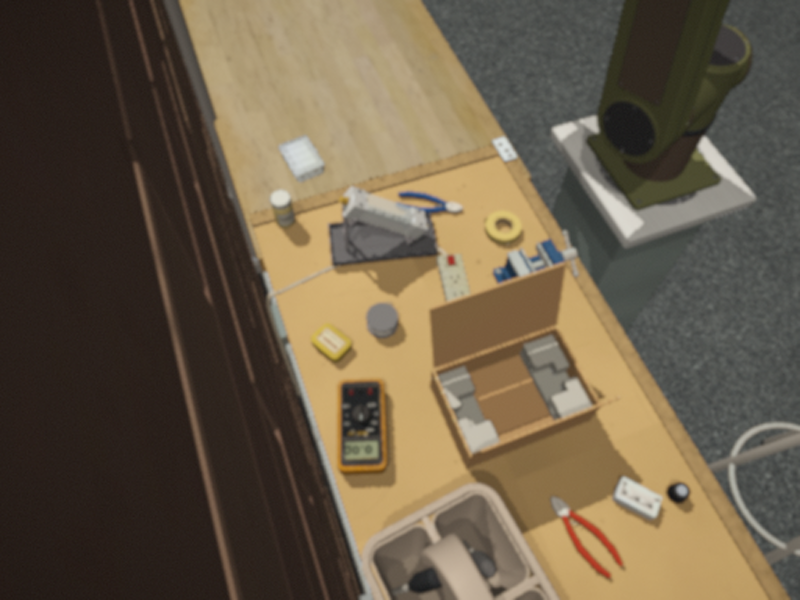

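The top view shows the carton at about (268,395) with its length along world x. The rest and meter are at about (495,340), with the high end and brass nozzle at the top right. The side view shows the wide flap on the -y side, standing up at about (500,315). I'll zoom in with ticks to measure.

Run:
```python
from h import *
def crop(im,u0,u1,v0,v1,s):
    c=cv2.resize(im[v0:v1,u0:u1],None,fx=s,fy=s,interpolation=cv2.INTER_CUBIC)
    for u in range(u0,u1):
        if u%10==0: cv2.line(c,((u-u0)*s,0),((u-u0)*s,6),(0,0,255),1); cv2.putText(c,str(u),((u-u0)*s,16),0,.33,(255,0,255),1)
    for v in range(v0,v1):
        if v%10==0: cv2.line(c,(0,(v-v0)*s),(6,(v-v0)*s),(0,0,255),1); cv2.putText(c,str(v),(7,(v-v0)*s+4),0,.33,(255,0,255),1)
    return c
def mont(a,b,n):
    h=max(a.shape[0],b.shape[0]);o=np.zeros((h,a.shape[1]+b.shape[1]+5,3),np.uint8)
    o[:a.shape[0],:a.shape[1]]=a;o[:b.shape[0],a.shape[1]+5:]=b;cv2.imwrite(n,o);print(o.shape)
t=cv2.imread('pics/raw_t.png');s=cv2.imread('pics/raw_s.png')
mont(crop(t,120,215,200,305,5),crop(t,285,345,172,260,5),'pics/t2.png')
mont(crop(s,270,390,165,295,4),crop(s,205,285,115,172,4),'pics/s2.png')
```

```text
(525, 780, 3)
(520, 805, 3)
```

View pics/t2.png

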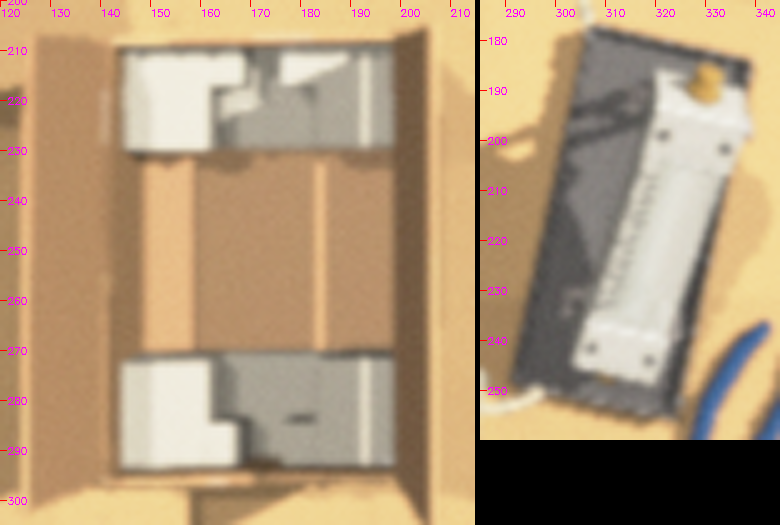

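View pics/s2.png

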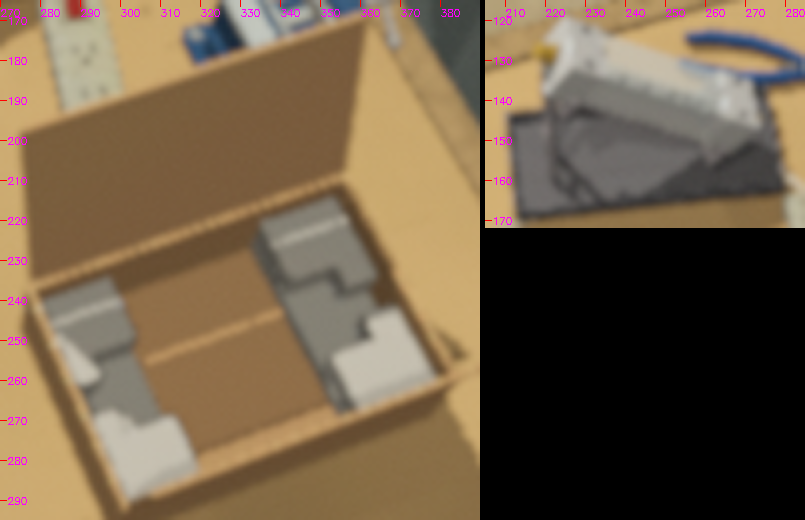

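The top crop shows the tray rim corners at about (307.4,177.6), (339,184.4), (291.6,248.4) and (324.4,255.4), and the meter screws near (321,199), (334,202), (307,241) and (319,244). The side crop shows the carton crease corners at about (355.8,210.5) and (277.5,237.5), and the wide flap's free edge from (275.5,197.5) to (360.8,170.5). I'll enlarge the meter in the side view and compute these.

Run:
```python
from h import *
np.set_printoptions(precision=4,suppress=True)
s=cv2.imread('pics/raw_s.png');u0,u1,v0,v1,k=208,286,114,170,10
c=cv2.resize(s[v0:v1,u0:u1],None,fx=k,fy=k,interpolation=cv2.INTER_CUBIC);c=cv2.convertScaleAbs(c,alpha=1.15)
for u in range(u0,u1,5): cv2.line(c,((u-u0)*k,0),((u-u0)*k,6),(0,0,255),1); cv2.putText(c,str(u),((u-u0)*k,16),0,.35,(255,0,255),1)
for v in range(v0,v1,5): cv2.line(c,(0,(v-v0)*k),(6,(v-v0)*k),(0,0,255),1); cv2.putText(c,str(v),(7,(v-v0)*k+4),0,.35,(255,0,255),1)
cv2.imwrite('pics/s3.png',c)
a=imaging.get_image('top');b=imaging.get_image('side')
R=np.array([onz(a,*p,.021)[:2] for p in[(307.4,177.6),(339,184.4),(324.4,255.4),(291.6,248.4)]])
print('rest',R,R.mean(0),[np.linalg.norm(R[i]-R[(i+1)%4]) for i in range(4)])
R2=[onz(b,*p,.021)[:2] for p in[(211.5,144),(214,169),(280.5,162.5)]];print('rest side',np.array(R2))
# carton top corners z=.07 (outer)
C=np.array([onz(b,*p,.07)[:2] for p in[(355.8,210.5),(277.5,237.5),(301.7,292),(383.7,258.7)]])
print('carton side',C,C.mean(0),[np.linalg.norm(C[i]-C[(i+1)%4]) for i in range(4)])
for n,z,P in[('foam',.046,[(144,230),(198.5,230),(144,271.5),(198.5,270.5)]),('edges',.07,[(170,208.5),(170,297),(142,250),(199,250)])]:
    print(n,np.array([onz(a,*p,z)[:2] for p in P]))
print('wide edge side view corners / top', tri(a,(203.5,206),b,(275.5,197.5)),tri(a,(205.5,305),b,(360.8,170.5)))
```

```text
rest [[ 0.7004  0.0165]
 [ 0.6815 -0.0688]
 [ 0.4916 -0.0258]
 [ 0.5111  0.0617]] [ 0.5961 -0.0041] [np.float64(0.08737938063012314), np.float64(0.19472336566683007), np.float64(0.0896559966872838), np.float64(0.19462095459246415)]
rest side [[ 0.6805 -0.0603]
 [ 0.7009  0.0264]
 [ 0.5133  0.0728]]
carton side [[0.404  0.307 ]
 [0.6219 0.305 ]
 [0.6215 0.4505]
 [0.4024 0.4469]] [0.5124 0.3774] [np.float64(0.21795849830958153), np.float64(0.14551916861065933), np.float64(0.21913511531978971), np.float64(0.13999147419768404)]
foam [[0.5642 0.4451]
 [0.5629 0.3052]
 [0.4581 0.4443]
 [0.459  0.3052]]
edges [[0.6183 0.3735]
 [0.3973 0.3727]
 [0.5147 0.4429]
 [0.5132 0.3006]]
wide edge side view corners / top (array([0.6194, 0.2699, 0.2152]), np.float64(0.0032879851523525366)) (array([0.4051, 0.2681, 0.2058]), np.float64(0.001618168677033299))
```

View pics/s3.png

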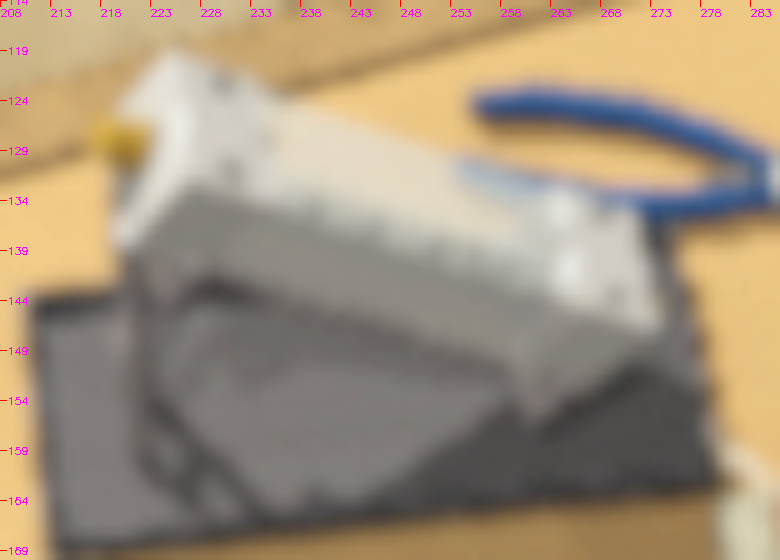

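The enlargement shows the meter's scale-face corners at low-near (273.0,146.5) and low-far (271.5,134), with high-far (224.7,118.5). Screws are visible at (230.7,130.5), (229.7,122.0) and (268.5,143.0). I'll triangulate these and start the move.

Run:
```python
from h import *
np.set_printoptions(precision=4,suppress=True)
a=imaging.get_image('top');b=imaging.get_image('side')
P={}
for n,p,q in[('HL',(321,198.6),(230.75,130.55)),('HR',(333.6,201.4),(229.75,122.05)),('LL',(307,241),(268.55,143.05)),('cLL',(303,244.6),(273.05,146.55)),('cLR',(319.6,248.6),(271.5,134.05))]:
    P[n],e=tri(a,p,b,q);print(n,P[n],e)
d=P['HL']-P['LL'];print(np.linalg.norm(d),np.degrees(np.arctan2(d[1],d[0])),np.degrees(np.arcsin(d[2]/np.linalg.norm(d))))
yaw=np.radians(-13.2);c,s=np.cos(yaw),np.sin(yaw);t=np.radians(35)
X=np.array([np.cos(t)*c,np.cos(t)*s,np.sin(t)]);Z=np.array([-np.sin(t)*c,-np.sin(t)*s,np.cos(t)]);Y=np.cross(Z,X)
low=(P['cLL']+P['cLR'])/2; print('grip from low edge',low+.08*X-.018*Z)
hs=(P['HL']+P['HR'])/2; print('from high screws (65 along)',hs-.065*X-.018*Z)
print('LL screw', P['LL']-.0165*Y+.065*X-.018*Z)
print('tray frame', [((v:=low+.08*X-.018*Z)[:2]-[.5975,.001])@np.array([[c,-s],[s,c]])])
```

```text
HL [0.6364 0.0031 0.1419] 0.00023997667330001208
HR [ 0.6293 -0.027   0.1398] 0.0005405160939217035
LL [0.5333 0.0266 0.0664] 0.001319449264922574
cLL [0.5233 0.0358 0.0566] 0.00035772928888534673
cLR [ 0.512  -0.0062  0.0587] 0.0012453921994493137
0.12991574564169378 -12.817012325111333 35.54109086845446
grip from low edge [ 0.5915 -0.0025  0.0888]
from high screws (65 along) [ 0.5911 -0.0021  0.0889]
LL screw [ 0.5915 -0.004   0.0889]
tray frame [array([-0.0051, -0.0048])]
```

The three meter estimates agree to 2 mm: grip point (0.591,-0.003,0.089), yaw -13°, slope 35°. First I move above the meter, then turn the tool and tilt it.

arm_command(deltas=[0,0,0,0.7,-0.79,0,1,0,0,0,0.7,-0.79,0,1,0,0,0,0.7,-0.79,0,1,0,0,0,0.7,-0.79,0,1,0,0,0,0.7,-0.79,0,1,0,0,0,0.7,-0.79,0,1,0,0,0,0.7,-0.79,0,1,0,0,0,0.7,-0.79,0,1,0,0,0,0.7,-0.79,0,1,0,0,0,0.7,-0.79,0,1], squeeze=20)

```text
clock: 1.13
tool_pos: [0.3695, -0.278, 0.4048]
tool_rot: [[0.899, 0.437, 0.0], [0.437, -0.899, -0.0], [0.0, 0.0, -1.0]]
ft_force: [0.4, 0.1, -0.2]
gripper_width: 0.998
gripper_force: 0.0
```

arm_command(deltas=[0,0,0,0.7,-0.79,0,1,0,0,0,0.7,-0.79,0,1,0,0,0,0.7,-0.79,0,1,0,0,0,0.7,-0.79,0,1,0,0,0,0.7,-0.79,0,1,0,0,0,0.7,-0.79,0,1,0,0,0,0.7,-0.79,0,1,0,0,0,0.7,-0.79,0,1,0,0,0,0.7,-0.79,0,1,0,0,0,0.7,-0.79,0,1])

```text
clock: 1.97
tool_pos: [0.4546, 0.0271, 0.405]
tool_rot: [[0.899, 0.438, 0.001], [0.438, -0.899, -0.0], [0.001, 0.0, -1.0]]
ft_force: [1.5, -0.4, -0.3]
gripper_width: 1.001
gripper_force: 0.0
```

arm_command(deltas=[0,0,0.97,0,0,0,1,0,0,0.97,0,0,0,1,0,0,0.97,0,0,0,1,0,0,0.97,0,0,0,1,0,0,0.97,0,0,0,1,0,0,0.97,0,0,0,1,0,0,0.97,0,0,0,1,0,0,0.97,0,0,0,1])

```text
clock: 2.63
tool_pos: [0.4545, 0.0255, 0.4048]
tool_rot: [[0.974, -0.227, 0.0], [-0.227, -0.974, -0.0], [0.0, -0.0, -1.0]]
ft_force: [0.0, 0.4, -0.3]
gripper_width: 0.997
gripper_force: 0.0
```

arm_command(deltas=[0,1,0,0,0,0,1,0,1,0,0,0,0,1,0,1,0,0,0,0,1,0,1,0,0,0,0,1,0,1,0,0,0,0,1,0,1,0,0,0,0,1,0,1,0,0,0,0,1,0,0,0,0,0,0,1,0,0,0,0,0,0,1])

```text
clock: 3.38
tool_pos: [0.4542, 0.0256, 0.4046]
tool_rot: [[0.8, -0.222, 0.557], [-0.182, -0.975, -0.127], [0.572, 0.0, -0.82]]
ft_force: [-0.6, 0.6, -0.4]
gripper_width: 1.001
gripper_force: 0.0
```

arm_command(deltas=[0,0,0,-0.73,-0.03,0.7,1,0,0,0,-0.73,-0.03,0.7,1,0,0,0,-0.73,-0.03,0.7,1,0,0,0,0,0,0.5,1,0,0,0,0,0,0.5,1,0,0,0,0,0,0.5,1,0,0,0,0,0,0.5,1,0,0,0,0,0,0.4,1,0,0,0,0,0,0,1])

```text
clock: 4.13
tool_pos: [0.4784, 0.0225, 0.2542]
tool_rot: [[0.802, -0.223, 0.554], [-0.183, -0.975, -0.128], [0.568, 0.001, -0.823]]
ft_force: [-0.1, -0.2, 0.1]
gripper_width: 1.004
gripper_force: 0.0
```

Run:
```python
from h import *
a=grab('top','raw_t4')['image'][150:270,270:360,::-1];b=grab('side','raw_s4')['image'][80:180,200:310,::-1]
o=np.zeros((600,800,3),np.uint8);A=cv2.resize(a,(360,480),interpolation=cv2.INTER_CUBIC);B=cv2.resize(b,(440,400),interpolation=cv2.INTER_CUBIC)
o[:480,:360]=A;o[:400,360:]=B;cv2.imwrite('pics/c4.png',o)
```

```text
(no output)
```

View pics/c4.png

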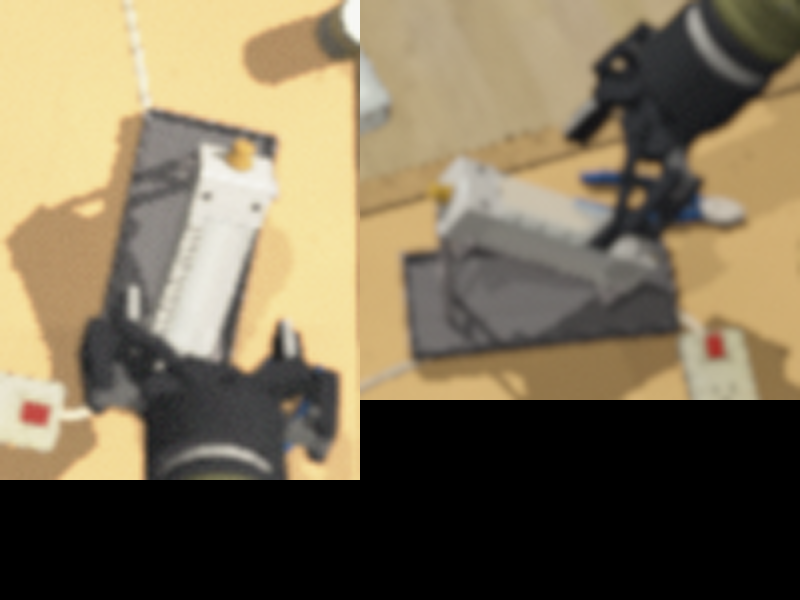

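The left pad tip is at about (132,310) in this crop and the right at (288,340), straddling the meter. Both are clear of it, but possibly a few mm off-centre, so I'll check against projections.

Run:
```python
from h import *
np.set_printoptions(precision=1,suppress=True)
a=imaging.get_image('top');b=imaging.get_image('side');s=sensors.state();R=s['tool_rot'];p=s['tool_pos']
crop=lambda d,P:(proj(d,P)-([270,150] if d is a else [200,80]))*4+1.5
for y in(.0425,-.0425):
    for z in(.150,.160): print('pad',y,z,crop(a,p+R@[0,y,z]),crop(b,p+R@[0,y,z]))
G=np.array([.5914,-.003,.0889])
X,Y,Z=R[:,0],-R[:,1],-R[:,2]
for x in(-.08,0,.05,.08):
    for y in(.022,-.022): print('meter',x,y,crop(a,G+X*x+Y*y+Z*.018),crop(b,G+X*x+Y*y+Z*.018))
```

```text
pad 0.0425 0.15 [274.2 336.3] [219.6 133. ]
pad 0.0425 0.16 [273.  326.4] [211.4 141.6]
pad -0.0425 0.15 [134.7 305.6] [237.3 230.6]
pad -0.0425 0.16 [134.8 296.1] [228.6 239. ]
meter -0.08 0.022 [134.6 381.1] [294.9 265.9]
meter -0.08 -0.022 [201.3 395.7] [285.1 217.2]
meter 0 0.022 [167.  281.2] [204.3 237. ]
meter 0 -0.022 [236.7 296.5] [195.9 187. ]
meter 0.05 0.022 [188.8 214. ] [143.9 217.7]
meter 0.05 -0.022 [260.5 229.8] [136.4 166.8]
meter 0.08 0.022 [202.5 171.7] [106.1 205.7]
meter 0.08 -0.022 [275.5 187.8] [ 99.3 154.3]
```

arm_command(deltas=[0,0,0,0,0,0.3,1,0,0,0,0,0,0.3,1,0,0,0,0,0,0.3,1,0,0,0,0,0,0.3,1,0,0,0,0,0,0.3,1,0,0,0,0,0,0,1,0,0,0,0,0,0,1])

```text
clock: 4.92
tool_pos: [0.5034, 0.0172, 0.2201]
tool_rot: [[0.799, -0.223, 0.559], [-0.182, -0.975, -0.128], [0.574, -0.0, -0.819]]
ft_force: [-0.4, 0.8, 0.1]
gripper_width: 1.0
gripper_force: 0.0
```

arm_command(deltas=[0,0,0,0,0,0,0.4,0,0,0,0,0,0,0.2,0,0,0,0,0,0,0.1,0,0,0,0,0,0,0,0,0,0,0,0,0,-0.1,0,0,0,0,0,0,-1,0,0,0,0,0,0,-1,0,0,0,0,0,0,-1,0,0,0,0,0,0,-1], squeeze=20)

```text
clock: 5.67
tool_pos: [0.5036, 0.0173, 0.2204]
tool_rot: [[0.798, -0.223, 0.56], [-0.183, -0.975, -0.127], [0.574, -0.001, -0.819]]
ft_force: [-4.9, 2.4, 6.2]
gripper_width: 0.472
gripper_force: 19.7
```

arm_command(deltas=[0,0,0,0,0,-0.1,-1,0,0,0,0,0,-0.2,-1,0,0,0,0,0,-0.3,-1,0,0,0,0,0,-0.4,-1,0,0,0,0,0,-0.4,-1,0,0,0,0,0,-0.4,-1,0,0,0,0,0,-0.4,-1,0,0,0,0,0,-0.4,-1,0,0,0,0,0,-0.2,-1,0,0,0,0,0,0,-1])

```text
clock: 6.5
tool_pos: [0.4558, 0.0279, 0.2889]
tool_rot: [[0.798, -0.222, 0.559], [-0.182, -0.975, -0.128], [0.574, 0.0, -0.819]]
ft_force: [0.7, 0.3, -2.6]
gripper_width: 0.463
gripper_force: 21.1
```

Run:
```python
from h import *
a=grab('top','raw_t5')['image'][150:270,270:360,::-1];b=grab('side','raw_s5')['image'][70:180,200:310,::-1]
o=np.zeros((480,800,3),np.uint8);A=cv2.resize(a,(360,480),interpolation=cv2.INTER_CUBIC);B=cv2.resize(b,(440,440),interpolation=cv2.INTER_CUBIC)
o[:480,:360]=A;o[:440,360:]=B;cv2.imwrite('pics/c5.png',o)
```

```text
(no output)
```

View pics/c5.png

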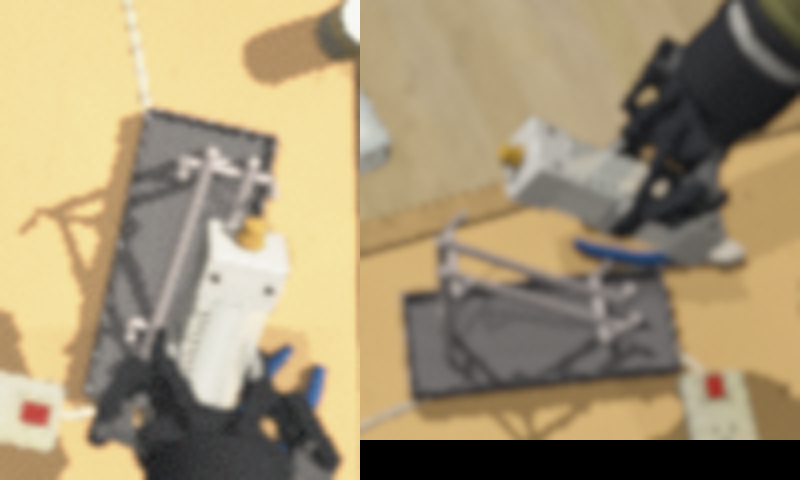

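arm_command(deltas=[0,0,0,0.2,0,-0.3,-1,0,0,0,0.35,0,-0.5,-1,0,0,0,0.4,0,-0.57,-1,0,0,0,0.4,0,-0.57,-1,0,0,0,0.4,0,-0.57,-1,0,0,0,0.4,0,-0.57,-1,0,0,0,0.4,0,-0.57,-1,0,0,0,0.2,0,-0.3,-1,0,0,0,0.1,0,-0.15,-1,0,-0.5,0,0,0,0,-1])

```text
clock: 7.43
tool_pos: [0.456, 0.0279, 0.4394]
tool_rot: [[0.822, -0.222, 0.525], [-0.188, -0.975, -0.119], [0.538, -0.0, -0.843]]
ft_force: [0.2, 0.6, -3.0]
gripper_width: 0.461
gripper_force: 21.1
```

arm_command(deltas=[0,-0.7,0,0,0,0,-1,0,-0.8,0,0,0,0,-1,0,-0.8,0,0,0,0,-1,0,-0.8,0,0,0,0,-1,0,-0.8,0,0,0,0,-1,0,-0.8,0,0,0,0,-1,0,-0.8,0,0,0,0,-1,0,-0.7,0,0,0,0,-1,0,-0.3,0,0,0,0,-1,0,0,-0.4,0,0,0,-1])

```text
clock: 8.27
tool_pos: [0.4563, 0.0278, 0.4369]
tool_rot: [[0.982, -0.188, -0.002], [-0.188, -0.982, 0.0], [-0.002, 0.0, -1.0]]
ft_force: [0.2, -0.2, -2.1]
gripper_width: 0.463
gripper_force: 21.0
```

arm_command(deltas=[0,0,-0.6,0,0,0,-1,0,0,-0.6,0,0,0,-1,0,0,-0.6,0,0,0,-1,0,0,-0.42,0,0,0,-1,0,0,0,0,0,0,-1])

```text
clock: 8.68
tool_pos: [0.456, 0.0279, 0.4373]
tool_rot: [[1.0, 0.005, -0.0], [0.005, -1.0, -0.0], [-0.0, 0.0, -1.0]]
ft_force: [-0.7, 0.1, -3.2]
gripper_width: 0.466
gripper_force: 21.0
```

arm_command(deltas=[0,0,0,0.05,-0.3,0,-1,0,0,0,0.12,-0.7,0,-1,0,0,0,0.12,-0.8,0,-1,0,0,0,0.12,-0.8,0,-1,0,0,0,0.12,-0.8,0,-1,0,0,0,0.12,-0.8,0,-1,0,0,0,0.12,-0.8,0,-1,0,0,0,0.12,-0.8,0,-1,0,0,0,0.12,-0.8,0,-1,0,0,0,0.12,-0.8,0,-1])

```text
clock: 9.52
tool_pos: [0.4888, 0.252, 0.4377]
tool_rot: [[1.0, 0.004, -0.0], [0.004, -1.0, 0.0], [-0.0, -0.0, -1.0]]
ft_force: [1.2, -0.6, -2.3]
gripper_width: 0.468
gripper_force: 21.1
```

arm_command(deltas=[0,0,0,0.15,-0.8,0,-1,0,0,0,0.15,-0.8,0,-1,0,0,0,0.15,-0.8,0,-1,0,0,0,0.15,-0.8,0,-1,0,0,0,0.15,-0.7,0,-1,0,0,0,0,-0.3,0,-1,0,0,0,0,0,0,-1,0,0,0,0,0,0,-1])

```text
clock: 10.18
tool_pos: [0.5106, 0.3764, 0.4375]
tool_rot: [[1.0, 0.005, -0.001], [0.005, -1.0, -0.001], [-0.001, 0.001, -1.0]]
ft_force: [0.6, 0.0, -2.9]
gripper_width: 0.461
gripper_force: 21.3
```

Run:
```python
from h import *
a=grab('top','raw_t6')['image'][180:310,110:230,::-1];b=grab('side','raw_s6')['image'][130:300,260:410,::-1]
o=np.zeros((520,800,3),np.uint8);A=cv2.resize(a,(360,390),interpolation=cv2.INTER_CUBIC);B=cv2.resize(b,(440,499),interpolation=cv2.INTER_CUBIC)
o[:390,:360]=A;o[:499,360:]=B;cv2.imwrite('pics/c6.png',o)
s=sensors.state();print(s['tool_pos'],s['joint_positions'])
```

```text
[0.51073039 0.37549049 0.43798143] [ 5.49375163e-01  7.08194517e-02  1.65137766e+00 -4.23204334e-04
  1.42001001e+00  2.11674065e+00]
```

View pics/c6.png

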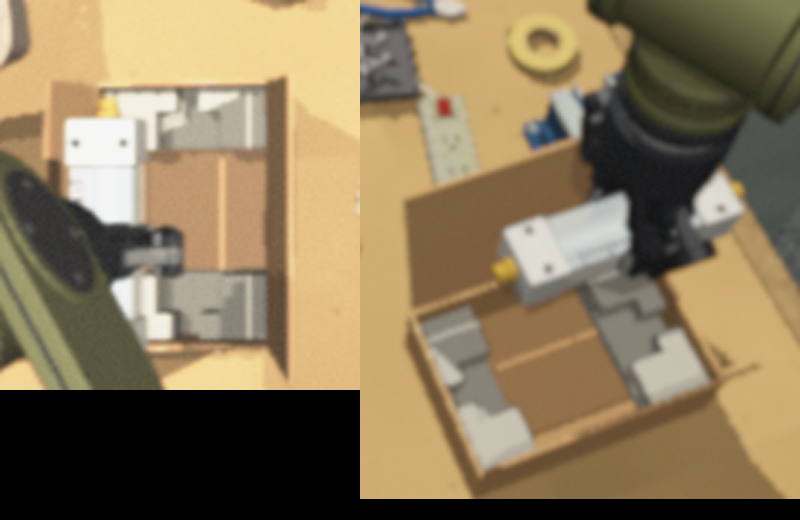

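The meter hangs level and aligned with the carton. Its far end block's edge runs from (65,120) to (143,118) in the top crop. I'll check its offset in the hand against the carton.

Run:
```python
from h import *
np.set_printoptions(precision=4,suppress=True)
a=imaging.get_image('top');b=imaging.get_image('side')
ft=lambda X,Y:(110+X/3-.33,180+Y/3-.33)
k=440/150; fs=lambda X,Y:(260+(X-360)/k-.33,130+Y/k-.33)
for p in[(65,120),(143,118),(65,164),(143,164)]: print('top blk',onz(a,*ft(*p),.299))
for p in[(502,232),(535,283),(525,307-30)]: print('side',onz(b,*fs(*p),.299))
print('screws',onz(a,*ft(75,143),.299),onz(a,*ft(123,143),.299),onz(b,*fs(530,229),.299),onz(b,*fs(547,268),.299))
# near-end screws side view
print('near screws',onz(b,*fs(722,207),.299))
for n,p,z in[('L',(143.6,250),.046),('R',(198.1,250),.07),('far',(170,229.5),.046),('near',(170,270.5),.046)]: print(n,onz(a,*p,z))
for p in [(198.1,212),(198.1,290)]: print('R ends',onz(a,*p,.07))
```

```text
top blk [0.5893 0.3974 0.299 ]
top blk [0.5901 0.3481 0.299 ]
top blk [0.5613 0.3972 0.299 ]
top blk [0.5609 0.3479 0.299 ]
side [0.5923 0.3556 0.299 ]
side [0.5877 0.397  0.299 ]
side [0.592  0.3908 0.299 ]
screws [0.5746 0.391  0.299 ] [0.5743 0.3607 0.299 ] [0.5739 0.3601 0.299 ] [0.5757 0.39   0.299 ]
near screws [0.4451 0.3907 0.299 ]
L [0.513  0.4457 0.046 ]
R [0.5132 0.3028 0.07  ]
far [0.5649 0.3785 0.046 ]
near [0.4599 0.3781 0.046 ]
R ends [0.6089 0.3028 0.07  ]
R ends [0.4136 0.3028 0.07  ]
```

arm_command(deltas=[0,0,0,0.08,0.02,0.3,-1,0,0,0,0,0,0.6,-1,0,0,0,0,0,0.7,-1,0,0,0,0,0,0.7,-1,0,0,0,0,0,0.7,-1,0,0,0,0,0,0.7,-1,0,0,0,0,0,0.7,-1,0,0,0,0,0,0.7,-1,0,0,0,0,0,0.5,-1,0,0,0,0,0,0.3,-1])

```text
clock: 11.22
tool_pos: [0.5127, 0.3746, 0.2582]
tool_rot: [[1.0, 0.004, -0.003], [0.004, -1.0, -0.002], [-0.003, 0.002, -1.0]]
ft_force: [-0.4, -0.1, -2.4]
gripper_width: 0.467
gripper_force: 21.2
```

arm_command(deltas=[0,0,0,0,0,0.3,-1,0,0,0,0,0,0.3,-1,0,0,0,0,0,0.2,-1,0,0,0,0,0,0,-1,0,0,0,0,0,0,-1])

```text
clock: 11.63
tool_pos: [0.5134, 0.3757, 0.2374]
tool_rot: [[1.0, 0.004, 0.0], [0.004, -1.0, 0.0], [0.0, -0.0, -1.0]]
ft_force: [-0.4, -0.5, -3.0]
gripper_width: 0.462
gripper_force: 21.2
```

arm_command(deltas=[0,0,0,0,0,0.13,-1,0,0,0,0,0,0.13,-1,0,0,0,0,0,0.13,-1,0,0,0,0,0,0.13,-1,0,0,0,0,0,0.13,-1,0,0,0,0,0,0.13,-1,0,0,0,0,0,0.13,-1,0,0,0,0,0,0.08,-1,0,0,0,0,0,0,-1])

```text
clock: 12.38
tool_pos: [0.513, 0.3754, 0.2065]
tool_rot: [[1.0, 0.004, -0.001], [0.004, -1.0, -0.001], [-0.001, 0.001, -1.0]]
ft_force: [-0.2, -0.8, -1.9]
gripper_width: 0.464
gripper_force: 21.3
```

arm_command(deltas=[0,0,0,0,0,0.05,-1,0,0,0,0,0,0.05,-1,0,0,0,0,0,0.05,-1,0,0,0,0,0,0,-1])

```text
clock: 12.72
tool_pos: [0.5132, 0.3756, 0.2027]
tool_rot: [[1.0, 0.004, -0.0], [0.004, -1.0, -0.0], [-0.0, 0.0, -1.0]]
ft_force: [-1.1, 0.2, -3.0]
gripper_width: 0.463
gripper_force: 21.3
```

arm_command(deltas=[0,0,0,0,0,0.04,-1,0,0,0,0,0,0.04,-1,0,0,0,0,0,0.04,-1,0,0,0,0,0,0.03,-1,0,0,0,0,0,0,-1])

```text
clock: 13.13
tool_pos: [0.5132, 0.3755, 0.1982]
tool_rot: [[1.0, 0.004, -0.0], [0.004, -1.0, -0.0], [-0.0, 0.0, -1.0]]
ft_force: [-0.1, -0.5, -3.8]
gripper_width: 0.466
gripper_force: 21.3
```

arm_command(deltas=[0,0,0,0,0,0.03,-1,0,0,0,0,0,0.03,-1,0,0,0,0,0,0,-1])

```text
clock: 13.38
tool_pos: [0.5132, 0.3755, 0.1965]
tool_rot: [[1.0, 0.004, -0.0], [0.004, -1.0, -0.0], [-0.0, 0.0, -1.0]]
ft_force: [0.0, -0.7, -3.3]
gripper_width: 0.464
gripper_force: 21.3
```

arm_command(deltas=[0,0,0,0,0,0.03,-1,0,0,0,0,0,0.02,-1,0,0,0,0,0,0,-1])

```text
clock: 13.63
tool_pos: [0.5132, 0.3756, 0.195]
tool_rot: [[1.0, 0.004, -0.0], [0.004, -1.0, -0.0], [-0.0, 0.0, -1.0]]
ft_force: [0.6, 0.7, -3.3]
gripper_width: 0.463
gripper_force: 21.3
```

arm_command(deltas=[0,0,0,0,0,0.02,-1,0,0,0,0,0,0,-1])

```text
clock: 13.8
tool_pos: [0.5133, 0.3756, 0.1947]
tool_rot: [[1.0, 0.004, -0.0], [0.004, -1.0, 0.0], [-0.0, -0.0, -1.0]]
ft_force: [-0.8, -0.4, -2.4]
gripper_width: 0.468
gripper_force: 21.4
```

arm_command(deltas=[0,0,0,0,0,0.03,-1,0,0,0,0,0,0,-1])

```text
clock: 13.97
tool_pos: [0.5135, 0.3757, 0.1941]
tool_rot: [[1.0, 0.004, 0.0], [0.004, -1.0, 0.0], [0.0, -0.0, -1.0]]
ft_force: [-0.8, -1.0, -0.7]
gripper_width: 0.464
gripper_force: 21.6
```

arm_command(deltas=[0,0,0,0,0,0.03,-1,0,0,0,0,0,0,-1])

```text
clock: 14.13
tool_pos: [0.5136, 0.3757, 0.1933]
tool_rot: [[1.0, 0.004, 0.001], [0.004, -1.0, 0.001], [0.001, -0.001, -1.0]]
ft_force: [0.6, 0.2, 0.4]
gripper_width: 0.465
gripper_force: 21.7
```

arm_command(deltas=[0,0,0,0,0,0,0,0,0,0,0,0,0,0.05,0,0,0,0,0,0,0.1,0,0,0,0,0,0,0.2,0,0,0,0,0,0,0.3,0,0,0,0,0,0,0.4,0,0,0,0,0,0,0.5,0,0,0,0,0,0,0.5])

```text
clock: 14.8
tool_pos: [0.5133, 0.3756, 0.1928]
tool_rot: [[1.0, 0.004, -0.0], [0.004, -1.0, -0.0], [-0.0, 0.0, -1.0]]
ft_force: [0.3, 0.2, 0.5]
gripper_width: 0.75
gripper_force: 0.0
```

arm_command(deltas=[0,0,0,0,0,-0.1,0.5,0,0,0,0,0,-0.2,0.5,0,0,0,0,0,-0.5,0.5,0,0,0,0,0,-0.7,0.5,0,0,0,0,0,-0.8,0.5,0,0,0,0,0,-0.9,0.5,0,0,0,0,0,-0.9,0.5,0,0,0,0,0,-0.9,0.5,0,0,0,0,0,-0.9,0.5,0,0,0,0,0,-0.9,0.5])

```text
clock: 15.63
tool_pos: [0.513, 0.3754, 0.4002]
tool_rot: [[1.0, 0.004, 0.002], [0.004, -1.0, 0.001], [0.002, -0.001, -1.0]]
ft_force: [0.6, 0.7, -0.1]
gripper_width: 0.749
gripper_force: 0.0
```

arm_command(deltas=[0,0,0,-0.6,-0.2,-0.4,-1,0,0,0,-0.6,-0.2,0,-1,0,0,0,-0.6,-0.2,0,-1,0,0,0,-0.6,-0.4,0,-1,0,0,0,-0.6,-0.4,0,-1,0,0,0,0,0,0,-1])

```text
clock: 16.13
tool_pos: [0.4192, 0.4186, 0.4068]
tool_rot: [[1.0, 0.008, -0.004], [0.008, -1.0, -0.001], [-0.004, 0.001, -1.0]]
ft_force: [0.2, 0.2, 0.1]
gripper_width: 0.002
gripper_force: 0.0
```

Run:
```python
from h import *
a=grab('top','raw_t7')['image'][190:310,110:230,::-1];b=grab('side','raw_s7')['image'][130:300,260:410,::-1]
o=np.zeros((520,800,3),np.uint8);A=cv2.resize(a,(360,360),interpolation=cv2.INTER_CUBIC);B=cv2.resize(b,(440,499),interpolation=cv2.INTER_CUBIC)
o[:360,:360]=A;o[:499,360:]=B;cv2.imwrite('pics/c7.png',o)
```

```text
(no output)
```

View pics/c7.png

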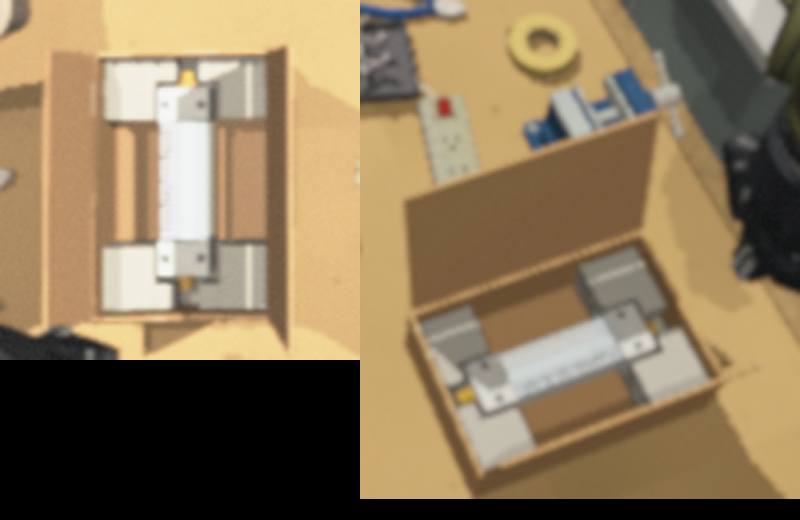

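The meter lies flat in both notches with its scale up, and the flaps have not moved. The narrow flap's free edge is at about column 47 in the top crop, which puts it near 1.77 rad. Next I take the shut gripper outside the narrow flap.

arm_command(deltas=[0,0,-0.09,0.42,-0.72,0,-1,0,0,0,0.42,-0.72,0,-1,0,0,0,0.42,-0.72,0,-1,0,0,0,0.42,-0.72,0,-1,0,0,0,0,0,0,-1])

```text
clock: 16.65
tool_pos: [0.4741, 0.506, 0.4067]
tool_rot: [[1.0, 0.012, -0.001], [0.012, -1.0, -0.001], [-0.001, 0.001, -1.0]]
ft_force: [-0.6, -0.9, -0.6]
gripper_width: -0.002
gripper_force: 0.0
```

arm_command(deltas=[0,0,0,0,0,0.7,-1,0,0,0,0,0,0.8,-1,0,0,0,0,0,0.8,-1,0,0,0,0,0,0.8,-1,0,0,0,0,0,0.5,-1,0,0,0,0,0,0.2,-1,0,0,0,0,0,0,-1])

```text
clock: 17.23
tool_pos: [0.4723, 0.5033, 0.2923]
tool_rot: [[1.0, 0.012, -0.003], [0.012, -1.0, -0.003], [-0.003, 0.003, -1.0]]
ft_force: [0.3, -0.3, 0.4]
gripper_width: -0.002
gripper_force: 0.0
```

arm_command(deltas=[0,0,0,0,0.2,0.02,-1,0,0,0,0,0.2,0.02,-1,0,0,0,0,0.2,0.02,-1,0,0,0,0,0.2,0.02,-1,0,0,0,0,0.2,0.02,-1,0,0,0,0,0.2,0,-1,0,0,0,0,0.2,0,-1,0,0,0,0,0.2,0,-1,0,0,0,0,0.2,0,-1,0,0,0,0,0.2,0,-1])

```text
clock: 18.07
tool_pos: [0.4733, 0.4435, 0.2917]
tool_rot: [[1.0, 0.012, -0.0], [0.012, -1.0, -0.0], [-0.0, 0.0, -1.0]]
ft_force: [0.3, -0.2, -0.4]
gripper_width: -0.001
gripper_force: 0.3
```

arm_command(deltas=[0,0,0,0,0.2,0,-1,0,0,0,0,0.2,0.05,-1,0,0,0,0,0.15,0.1,-1,0,0,0,0,0.15,0.12,-1,0,0,0,0,0.15,0.13,-1,0,0,0,0,0.1,0.15,-1,0,0,0,0,0,0,-1])

```text
clock: 18.65
tool_pos: [0.4734, 0.4148, 0.2737]
tool_rot: [[1.0, 0.012, -0.002], [0.012, -1.0, -0.002], [-0.002, 0.002, -1.0]]
ft_force: [-0.7, 0.3, 0.5]
gripper_width: -0.002
gripper_force: 0.0
```

Run:
```python
from h import *
a=grab('top','raw_t8');b=grab('side','raw_s8')
print(sensors.state()['tool_pos'])
# brightness profile of side view along carton far end / diff vs before
s0=cv2.imread('pics/raw_s7.png').astype(int);s1=cv2.imread('pics/raw_s8.png').astype(int)
m=(np.abs(s1-s0).sum(2)>60).astype(np.uint8)
for r in range(200,300,5): print(r,''.join('#' if m[r:r+5,c:c+4].mean()>.5 else '.' for c in range(270,420,4)))
```

```text
[0.47356485 0.41539545 0.27459277]
200 ....................##################
205 ......................################
210 .....................#################
215 ...................###########.######.
220 ..................#############.#####.
225 ..................#############.######
230 ...................###########......#.
235 ...................##########.........
240 ...................#########..........
245 ...............############...........
250 ............###############...........
255 .........###################..........
260 .......#####################..........
265 .......#################..............
270 ......#############...................
275 .......#########......................
280 .......######.........................
285 ........###..................##.......
290 ............................####......
295 .......................##...#####.....
```

arm_command(deltas=[0,0,0,0,0.05,0.13,-1,0,0,0,0,0.05,0.13,-1,0,0,0,0,0.05,0.13,-1,0,0,0,0,0.05,0.13,-1,0,0,0,0,0,0.13,-1,0,0,0,0,0,0.05,-1,0,0,0,0,0,0,-1])

```text
clock: 19.33
tool_pos: [0.4735, 0.4095, 0.2534]
tool_rot: [[1.0, 0.012, -0.001], [0.012, -1.0, -0.001], [-0.001, 0.001, -1.0]]
ft_force: [-1.3, 0.3, -1.1]
gripper_width: 0.001
gripper_force: 0.0
```

arm_command(deltas=[0,0,0,0,0,0.05,-1,0,0,0,0,0,0,-1])

```text
clock: 19.5
tool_pos: [0.4737, 0.4097, 0.2526]
tool_rot: [[1.0, 0.012, -0.0], [0.012, -1.0, -0.0], [-0.0, 0.0, -1.0]]
ft_force: [0.1, -0.5, -1.0]
gripper_width: 0.003
gripper_force: 0.0
```

arm_command(deltas=[0,0,0,0,0,0.05,-1,0,0,0,0,0,0,-1])

```text
clock: 19.67
tool_pos: [0.4738, 0.4097, 0.2512]
tool_rot: [[1.0, 0.012, 0.0], [0.012, -1.0, 0.0], [0.0, -0.0, -1.0]]
ft_force: [0.5, 0.8, -0.3]
gripper_width: -0.0
gripper_force: 0.1
```

arm_command(deltas=[0,0,0,0,0,0.05,-1,0,0,0,0,0,0.03,-1,0,0,0,0,0,0,-1])

```text
clock: 19.92
tool_pos: [0.4738, 0.4096, 0.2487]
tool_rot: [[1.0, 0.012, -0.0], [0.012, -1.0, -0.0], [-0.0, 0.0, -1.0]]
ft_force: [0.0, 0.2, 0.3]
gripper_width: 0.004
gripper_force: 0.1
```

arm_command(deltas=[0,0,0,0,0,0.03,-1,0,0,0,0,0,0,-1,0,0,0,0,0,0,-1])

```text
clock: 20.17
tool_pos: [0.4737, 0.4096, 0.2479]
tool_rot: [[1.0, 0.012, -0.0], [0.012, -1.0, -0.0], [-0.0, 0.0, -1.0]]
ft_force: [-0.6, -0.1, 0.1]
gripper_width: 0.001
gripper_force: 0.0
```

arm_command(deltas=[0,0,0,0,0,0.03,-1,0,0,0,0,0,0,-1,0,0,0,0,0,0,-1])

```text
clock: 20.42
tool_pos: [0.4738, 0.4097, 0.2474]
tool_rot: [[1.0, 0.012, 0.0], [0.012, -1.0, 0.0], [0.0, -0.0, -1.0]]
ft_force: [-0.6, -0.3, 2.3]
gripper_width: -0.001
gripper_force: 1.3
```

arm_command(deltas=[0,0,0,0,0,0.03,-1,0,0,0,0,0,0,-1,0,0,0,0,0,0,-1])

```text
clock: 20.67
tool_pos: [0.4738, 0.4097, 0.2473]
tool_rot: [[1.0, 0.012, -0.0], [0.012, -1.0, -0.0], [-0.0, 0.0, -1.0]]
ft_force: [-3.4, -2.7, 6.4]
gripper_width: 0.001
gripper_force: 3.4
```

arm_command(deltas=[0,0,0,0,0,-0.1,-1,0,0,0,0,0,-0.3,-1,0,0,0,0,0,-0.8,-1,0,0,0,0,0,-1,-1,0,0,0,0,0,-1,-1,0,0,0,0,0,-1,-1,0,0,0,0,0,-1,-1,0,0,0,0,0,-0.9,-1,0,0,0,0,0,0,-1])

```text
clock: 21.42
tool_pos: [0.4744, 0.4102, 0.4378]
tool_rot: [[1.0, 0.012, 0.01], [0.012, -1.0, 0.008], [0.01, -0.007, -1.0]]
ft_force: [0.7, -0.3, 2.0]
gripper_width: 0.003
gripper_force: 0.0
```

arm_command(deltas=[0,0,-0.13,0.12,0.7,0,-1,0,0,0,0.12,0.8,0,-1,0,0,0,0.12,0.8,0,-1,0,0,0,0.12,0.8,0,-1,0,0,0,0.12,0.8,0,-1,0,0,0,0.12,0.8,0,-1,0,0,0,0.12,0.8,0,-1,0,0,0,0.12,0.8,0,-1,0,0,0,0,0,0,-1])

```text
clock: 22.17
tool_pos: [0.5072, 0.2184, 0.429]
tool_rot: [[1.0, 0.02, 0.0], [0.02, -1.0, -0.002], [0.0, 0.002, -1.0]]
ft_force: [0.1, -0.3, -0.1]
gripper_width: -0.001
gripper_force: 0.0
```

Run:
```python
from h import *
a=grab('top','raw_t9')['image'][190:310,110:230,::-1];b=grab('side','raw_s9')['image'][130:300,260:410,::-1]
print(sensors.state()['tool_pos'])
# classify by numbers: wide flap unchanged? crease/edge diff vs s7, and narrow flap region
s0=cv2.imread('pics/raw_s7.png').astype(int);s1=cv2.imread('pics/raw_s9.png').astype(int)
m=(np.abs(s1-s0).sum(2)>60)
for r in range(160,300,5): print(r,''.join('#' if m[r:r+5,c:c+4].mean()>.5 else '.' for c in range(270,400,4)))
```

```text
[0.50679674 0.22075204 0.42912002]
160 .................................
165 .................................
170 ................................#
175 ...............................##
180 ............................#####
185 ........................##..#####
190 ........................##..#####
195 ........................###.#####
200 ........................####.####
205 .........................########
210 .........................########
215 ..........................#######
220 ..........................#######
225 ..........................####...
230 ............................##...
235 ......................###........
240 ...................###.###.......
245 ................###########......
250 ............###############......
255 .........##################......
260 .....######################......
265 .....###################.........
270 ......#############..............
275 .......#########.................
280 .......#####.....................
285 ........#......................#.
290 ................................#
295 .......................##........
```

arm_command(deltas=[0,0,0,0,0,0.5,-1,0,0,0,0,0,0.8,-1,0,0,0,0,0,0.8,-1,0,0,0,0,0,0.6,-1,0,0,0,0,0,0.3,-1,0,0,0,0,0,0,-1,0,0,0,0,0,0,-1])

```text
clock: 22.85
tool_pos: [0.5067, 0.222, 0.3393]
tool_rot: [[1.0, 0.024, -0.0], [0.024, -1.0, 0.0], [-0.0, -0.0, -1.0]]
ft_force: [0.1, -0.1, 0.4]
gripper_width: 0.0
gripper_force: 0.0
```

arm_command(deltas=[0,0,0,0,-0.2,0,-1,0,0,0,0,-0.25,0,-1,0,0,0,0,-0.25,0,-1,0,0,0,0,-0.25,0,-1,0,0,0,0,-0.25,0,-1,0,0,0,0,-0.25,0,-1,0,0,0,0,-0.25,0,-1,0,0,0,0,-0.25,0,-1,0,0,0,0,-0.25,0,-1])

```text
clock: 23.6
tool_pos: [0.505, 0.2882, 0.3391]
tool_rot: [[1.0, 0.024, -0.0], [0.024, -1.0, -0.0], [-0.0, 0.0, -1.0]]
ft_force: [-0.1, -0.4, 0.0]
gripper_width: -0.0
gripper_force: 0.0
```

arm_command(deltas=[0,0,0,0,-0.25,0,-1,0,0,0,0,-0.25,0,-1,0,0,0,0,-0.25,0,-1,0,0,0,0,-0.25,0,-1,0,0,0,0,-0.25,0,-1,0,0,0,0,-0.25,0,-1,0,0,0,0,-0.2,0,-1,0,0,0,0,0,0,-1])

```text
clock: 24.27
tool_pos: [0.5039, 0.3394, 0.3392]
tool_rot: [[1.0, 0.024, 0.0], [0.024, -1.0, 0.0], [0.0, -0.0, -1.0]]
ft_force: [0.1, 0.5, 0.1]
gripper_width: 0.006
gripper_force: 0.0
```

arm_command(deltas=[0,0,0,0,-0.19,0.13,-1,0,0,0,0,-0.19,0.13,-1,0,0,0,0,-0.19,0.13,-1,0,0,0,0,-0.19,0.13,-1,0,0,0,0,-0.14,0.18,-1,0,0,0,0,-0.14,0.18,-1,0,0,0,0,-0.14,0.18,-1,0,0,0,0,-0.14,0.18,-1,0,0,0,0,0,0,-1])

```text
clock: 25.02
tool_pos: [0.5026, 0.3783, 0.3001]
tool_rot: [[1.0, 0.024, -0.002], [0.024, -1.0, -0.001], [-0.002, 0.001, -1.0]]
ft_force: [-0.4, -0.4, -0.2]
gripper_width: -0.001
gripper_force: 0.0
```

arm_command(deltas=[0,0,0,0,-0.09,0.21,-1,0,0,0,0,-0.09,0.21,-1,0,0,0,0,-0.09,0.21,-1,0,0,0,0,-0.09,0.2,-1,0,0,0,0,-0.04,0.2,-1,0,0,0,0,-0.04,0.15,-1,0,0,0,0,0,0.1,-1,0,0,0,0,0,0.05,-1,0,0,0,0,0,0,-1])

```text
clock: 25.77
tool_pos: [0.5027, 0.3909, 0.2616]
tool_rot: [[1.0, 0.023, -0.001], [0.023, -1.0, -0.0], [-0.001, 0.0, -1.0]]
ft_force: [-0.4, 0.0, -0.7]
gripper_width: -0.003
gripper_force: 0.0
```

arm_command(deltas=[0,0,0,0,0,0.1,-1,0,0,0,0,0,0.1,-1,0,0,0,0,0,0.07,-1,0,0,0,0,0,0,-1,0,0,0,0,0,0,-1])

```text
clock: 26.18
tool_pos: [0.5027, 0.391, 0.2538]
tool_rot: [[1.0, 0.023, -0.0], [0.023, -1.0, -0.0], [-0.0, 0.0, -1.0]]
ft_force: [0.6, -0.9, -0.3]
gripper_width: -0.003
gripper_force: 0.0
```

arm_command(deltas=[0,0,0,0,0,0.03,-1,0,0,0,0,0,0,-1,0,0,0,0,0,0,-1])

```text
clock: 26.43
tool_pos: [0.5028, 0.3911, 0.2532]
tool_rot: [[1.0, 0.023, 0.0], [0.023, -1.0, 0.0], [0.0, -0.0, -1.0]]
ft_force: [-0.7, -0.4, 0.0]
gripper_width: 0.0
gripper_force: 0.0
```

arm_command(deltas=[0,0,0,0,0,0.03,-1,0,0,0,0,0,0,-1,0,0,0,0,0,0,-1])

```text
clock: 26.68
tool_pos: [0.5028, 0.3911, 0.2522]
tool_rot: [[1.0, 0.023, -0.0], [0.023, -1.0, -0.0], [-0.0, 0.0, -1.0]]
ft_force: [-0.2, 0.8, -0.3]
gripper_width: 0.002
gripper_force: 0.0
```

arm_command(deltas=[0,0,0,0,0,0.03,-1,0,0,0,0,0,0,-1,0,0,0,0,0,0,-1])

```text
clock: 26.93
tool_pos: [0.5029, 0.3911, 0.2517]
tool_rot: [[1.0, 0.023, 0.0], [0.023, -1.0, 0.0], [0.0, -0.0, -1.0]]
ft_force: [-0.3, -0.5, 2.5]
gripper_width: 0.002
gripper_force: 1.0
```

arm_command(deltas=[0,0,0,0,0,0.03,-1,0,0,0,0,0,0,-1,0,0,0,0,0,0,-1])

```text
clock: 27.18
tool_pos: [0.5029, 0.3912, 0.2515]
tool_rot: [[1.0, 0.024, 0.0], [0.024, -1.0, 0.0], [0.0, -0.0, -1.0]]
ft_force: [-1.7, -1.7, 6.1]
gripper_width: -0.001
gripper_force: 3.0
```

arm_command(deltas=[0,0,0,0,0,-0.1,-1,0,0,0,0,0,-0.3,-1,0,0,0,0,0,-0.7,-1,0,0,0,0,0,-1,-1,0,0,0,-0.8,0,-0.8,-1,0,0,0,-0.8,0.6,-0.5,-1,0,0,0,-0.8,0.8,0,-1,0,0,0,-0.8,0.8,0,-1,0,0,0,-0.8,0.8,0,-1,0,0,0,-0.5,0.5,0,-1])

```text
clock: 28.02
tool_pos: [0.3683, 0.2814, 0.3523]
tool_rot: [[1.0, 0.024, -0.0], [0.024, -1.0, -0.0], [-0.0, 0.0, -1.0]]
ft_force: [0.4, 0.6, -0.4]
gripper_width: 0.0
gripper_force: 0.0
```

arm_command(deltas=[0,0,0,0,0.8,0,-1,0,0,0,0,0.8,0,-1,0,0,0,0,0.8,0,-1,0,0,0,0,0.8,0,-1,0,0,0,0,0,0,-1,0,0,0,0,0,0,-1])

```text
clock: 28.52
tool_pos: [0.3725, 0.1862, 0.3528]
tool_rot: [[1.0, 0.021, 0.001], [0.021, -1.0, 0.001], [0.001, -0.001, -1.0]]
ft_force: [0.7, 0.1, -0.2]
gripper_width: 0.001
gripper_force: 0.0
```

Run:
```python
from h import *
a=grab('top','raw_t10')['image'][150:310,110:345,::-1];b=grab('side','raw_s10')['image'][100:300,200:410,::-1]
o=np.zeros((430,800,3),np.uint8);A=cv2.resize(a,(390,266),interpolation=cv2.INTER_CUBIC);B=cv2.resize(b,(410,390),interpolation=cv2.INTER_CUBIC)
o[:266,:390]=A;o[:390,390:]=B;cv2.imwrite('pics/c10.png',o)
```

```text
(no output)
```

View pics/c10.png

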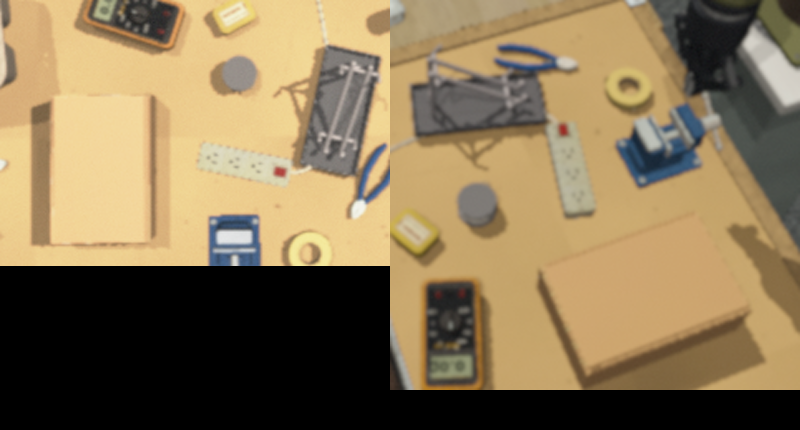

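The carton is closed flat, with the lid spanning (50,95) to (155,243) in the top crop. The bystanders are where they were and the arm is clear.

```bash
python3 -c "
from bench import manip;print(manip.sign_off())"
```

```text
the job is handed in; nothing more can be done
None
```

The meter is lying flat, scale up, in the carton's notches, with the narrow flap then the wide flap folded flat over it; the bystanders look unmoved. Grip was about 21 N per finger, flap presses about 6 N, robot time about 29 s; handed in, no verdict shown.

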